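# Make up the press-moulding kits for two moulds

## Task

Make up the two press-moulding kits: on the board with the round mould put the plaster core plug, the ring cutter and the larger round-footed tamper, and on the board with the oblong mould put the square-footed tamper and the square cutter. Stand each piece upright, flat on the floor of an empty cell of its own (any free cell of the right board will do). Leave the smaller round tamper where it stands, undisturbed.

Things in the scene. Friction and masses are not known exactly. Their poses are not given: they have to be found in the camera images.
- round_board: Kit board of the round mould: fixed plywood, 180 x 180 mm; cell floors 10 mm, battens (6 mm wide) 20 mm above the bench. Origin: centre of its underside; x, y along its edges. Quarters centred 43.5 mm from the origin in x and y, cells 81 x 81 mm inside. Quarter (+x, +y) holds a fixed round white mould (72 mm across, top at 30 mm); quarters (-x, -y), (+x, -y), (-x, +y) are empty cells.
- oblong_board: Kit board of the oblong mould: fixed plywood, 180 x 180 mm; cell floors 10 mm, battens (6 mm wide) 20 mm above the bench. Origin: centre of its underside; x, y along its edges. Quarters centred 43.5 mm from the origin in x and y, cells 81 x 81 mm inside. The +x half holds a fixed oblong white mould (72 x 160 mm, top at 30 mm); quarters (-x, -y), (-x, +y) are empty cells.
- big_tamper_mid (a point): The larger round-footed tamper, pale turned wood: foot a disc 50 mm in diameter and 28 mm high, above it a round handle 26 mm in diameter up to 92 mm. Stands upright on the bench; this point is its centre, half-way up; z up along its axis (46 mm above its underside, on the handle).
- small_tamper_mid (a point): The smaller round-footed tamper, pale turned wood: foot a disc 34 mm in diameter and 20 mm high, above it a round handle 20 mm in diameter up to 64 mm. A spare. Stands upright on the bench; this point is its centre, half-way up; z up along its axis (32 mm above its underside).
- square_tamper_mid (a point): The square-footed tamper, pale wood: foot 46 x 46 mm and 28 mm high, above it a round handle 26 mm in diameter up to 92 mm. Stands upright on the bench; this point is its centre, half-way up; z up along its axis (46 mm above its underside, on the handle), x and y square to the foot's sides.
- ring_cutter_mid (a point): Ring cutter: a round steel tube open at both ends, 50 mm outside diameter, 42 mm inside, 50 mm high. Stands upright on the bench; this point is its centre, half-way up; z up along its axis (25 mm above its underside).
- square_cutter_mid (a point): Square cutter: a square steel tube open at both ends, 46 x 46 mm outside, wall 3 mm, 50 mm high. Stands upright on the bench; this point is its centre, half-way up; z up along its axis (25 mm above its underside), x and y square to its sides.
- core_plug_mid (a point): Plaster core plug: a white cylinder 48 mm in diameter and 48 mm high with a blunt cone on top up to 70 mm. Stands upright on the bench; this point is its centre, half-way up; z up along its axis (35 mm above its underside; the cylinder's straight side ends 13 mm above this point).
Mind the look-alikes: they are no part of the job. What is shaped like the part that bears ring_cutter_mid but purple is not meant. What is shaped like the part that bears small_tamper_mid but green is not meant.

How it is judged:
By the outcome, as a careful person would: the job done as asked, in the order asked, and still so for the second after the job is handed in, with the robot touching nothing.
It also fails if it takes over 109 s, if anything falls off the work surface, if the arm or the gripper's body presses on something with over 40 N, if the wrist force passes 120 N, or if a joint passes its speed limit or range.

## Robot

A 6-joint arm with a two-finger parallel gripper is mounted at the origin on the work surface. World frame = base frame: x ahead of the robot, y to its left, z up, the work surface at z = 0. Lengths are in mm, angles in degrees, forces in N, time in s.
With the tool pointing down it reaches from about 300 to 850 mm from the base axis. Payload 4.2 kg.
Tool frame: the origin (TCP) lies midway between the tips of the shut fingers; the grasp point (between the pads) lies env.grip_depth behind it (env.grip_depth is the distance from the TCP to the grasp point, in mm); z points along the fingers, y is the direction in which the jaws open and shut (so a half turn about z gives the same grasp; the last joint's range is limited). The gripper opens to 91 mm and grips with 3 to 60 N. Pads are 32 mm wide; open, the fingers measure 118 mm over their backs; the gripper's body (76 mm by 178 mm) begins 60 mm behind the grasp point.
Start: joints at [63.656, 18.312, 89.639, -0, 72.044, -1.146], TCP at [244.816, 520.297, 213.976] pointing down, gripper open.
Joint ranges: [-177.97, 177.97], [-48.28, 115.42], [12.27, 149.76], [-77.06, 257.06], [2.81, 150.46], [-146.56, 146.56]. Speed limits (degrees/s): [147.25, 147.25, 180, 180, 180, 180].

## Interface

Orientations are given as [roll, pitch, yaw] about the fixed x, y, z axes, in that order (R = Rz(yaw) Ry(pitch) Rx(roll)).
In Python, from workcell import env, cams, spotter gives the robot as it stands.
- The arm moves only by the tool apply_moves, never from a script. Its argument "plan" is a list of rows, each an object with "jaw": the closure, from 0 (fully open) to 1 (shut); "delta_pos": the shift along the tool's x, y, z in mm, a list of three; "spin": the turn about the tool's z in rad. In form: [{"jaw": jaw, "delta_pos": [dx, dy, dz], "spin": spin}, ...]. A call has exactly 8 rows; each row is the pose to reach, as a shift and turn from the pose measured when the call began, along the tool's axes at that moment; what a row does not reach only later rows make up. A row lasts 1/8 s, in which the tool goes at most 62.5 mm and 10.7 degrees, less where a joint would pass 70% of its speed; a pose out of reach is approached as far as the arm can. A call with a gripper value outside its range is refused whole. The fingers move at their own pace and stop on an object; "squeeze" is the grip in N (left out, the last holds). Time passes only in rows, so rows that repeat a pose let the fingers close, or fill a call up. It gives the time, the measured TCP pose, the force and the opening at its end, in the units of the state.
- env.state(): the state, without advancing time (a new reading comes with each control period).
- cams.grab_frame(name): name is "side" or "top"; returns the picture (384x512x3 uint8, red, green, blue); there is no depth.
- cams.calibration(name): a dict with "camera_matrix" (3x3 intrinsics, pixels), "rvec" (rotation vector, rad) and "tvec" (3), from world to camera coordinates, as OpenCV has them. Camera axes: x right, y down, z forward; pixel columns grow to the right and rows downward; lengths in mm; the calibration is good to about 2 mm. A picture is of the moment at which its call begins. calibration takes no time and is no camera call.
- env.job_done(): hands the job in, once; it reports no verdict.
Trained networks look in the newest picture that a camera, given by its name, has taken for a name from the list of things; names that differ only in an ending like _2 or _b are one class to them, and where a whole thing is asked for, a point or a joint stands for the part that bears it (a point fixed in the world has none). Each returns a list of dicts, best first, with "confidence" (0 to 1); they miss things now and then, are a little off and sometimes report something else, mostly with a low value. They report only what shows in the picture. A call takes as long as a camera call. They do not tell look-alikes from the thing itself.
- spotter.masks_of(camera, target): "region" (384x512 bool, what is visible of it) and "extent" ([left, top, right, bottom] in pixels, round what is visible of it).
The state is a dict: "time_s": time; "qpos": joint angles; "qvel": joint speeds; "effort": joint torques, N m; "ee_pos": TCP position; "ee_rot": TCP orientation; "force": force on the tool from outside, world axes, zero at the start; "torque": the same for the moment, N m; "gripper_width": finger opening in mm.
Only numpy, scipy, OpenCV 4.12 (cv2) and the standard library are available. Lean on these libraries where they do the work, as an engineer would, in place of code of your own. Each camera call takes 0.05 s, during which the arm holds its last target.

## Working session

There is one attempt and no reset: what is moved stays moved. The work goes in short steps, Python scripts to look and compute and a tool call to move; the robot and the scene stay as the last step left them, time stands still between calls to the robot, and variables do not carry over. Pictures are saved under pics/ and viewed, and the job is handed in when it is done.

Besides the shell and the picture viewer there is one more tool, called after "Call:" as a command line: name --argument value ..., lists and objects as JSON in quotes. apply_moves: Moves the arm, as the interface text tells. Its arguments: {"type":"object","properties":{"plan":{"type":"array"},"squeeze":{"type":"number"}},"required":["plan"]}

```bash
ls; mkdir -p pics
python3 - <<'E'
from workcell import env,cams,spotter
import cv2,numpy as np
print(env.state(),env.grip_depth)
for n in ("side","top"):
    im=cams.grab_frame(n); cv2.imwrite(f"pics/{n}0.png",im[:,:,::-1])
    c=cams.calibration(n); R=cv2.Rodrigues(np.array(c["rvec"]))[0]
    print(n,c["camera_matrix"],"pos",-R.T@np.array(c["tvec"]).ravel(), R)
E
```

```text
pics
{'time_s': 0.0, 'qpos': array([ 6.36554159e+01,  1.83525923e+01,  8.97074946e+01,  1.24289012e-03,
        7.20428554e+01, -1.14479952e+00]), 'qvel': array([0.0864554 , 0.07328791, 0.04935397, 0.05314546, 0.04629094,
       0.0359692 ]), 'effort': array([ 1.63553359e-04, -4.12463272e+01, -2.31973761e+01,  7.27636297e-02,
        4.56242077e-02, -1.26589575e-04]), 'ee_pos': array([244.57830691, 519.8286794 , 213.10336645]), 'ee_rot': array([-1.79897102e+02, -3.23812109e-03,  1.54799828e+02]), 'force': array([ 0.64277923, -0.596725  ,  0.02158157]), 'torque': array([ 0.05582394,  0.00349715, -0.00868114]), 'gripper_width': 91.4263610583397} 18.8
side [[431.50034154   0.         252.49855498]
 [  0.         431.50034154 184.18715814]
 [  0.           0.           1.        ]] pos [ 574.82301459 -700.08398412  538.60192372] [[ 0.99722683 -0.07349173 -0.01173082]
 [-0.05057523 -0.55358105 -0.83125818]
 [ 0.05459664  0.82954625 -0.55576274]]
top [[390.61207193   0.         262.6272206 ]
 [  0.         390.61207193 189.88008444]
 [  0.           0.           1.        ]] pos [ 473.56675411  -10.03764754 1055.75015742] [[-0.00918533 -0.99972084 -0.02176847]
 [-0.99203417  0.01184547 -0.12541086]
 [ 0.12563371  0.02044313 -0.99186604]]
```

View pics/side0.png

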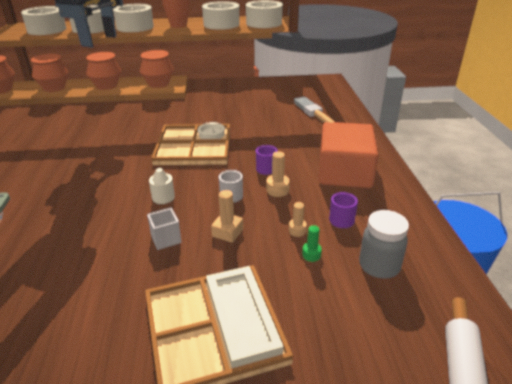

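View pics/top0.png

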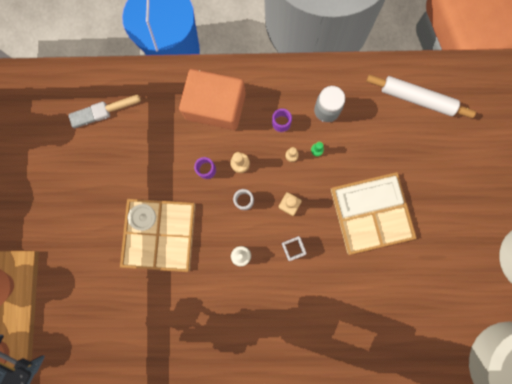

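```bash
cat > h.py <<'E'
from workcell import env,cams,spotter
import cv2,numpy as np
def cal(n):
    c=cams.calibration(n); return np.array(c["camera_matrix"]),np.array(c["rvec"]).ravel(),np.array(c["tvec"]).ravel()
def pix(n,p):
    K,r,t=cal(n); return cv2.projectPoints(np.array(p,float).reshape(-1,3),r,t,K,None)[0].reshape(-1,2)
def ray(n,uv,z):
    K,r,t=cal(n);R=cv2.Rodrigues(r)[0];c=-R.T@t
    uv=np.array(uv,float).reshape(-1,2)
    d=(R.T@np.linalg.inv(K)@np.c_[uv,np.ones(len(uv))].T).T
    return c+d*((z-c[2])/d[:,2])[:,None]
E
python3 - <<'E'
from h import *
import pickle
out={}
for n in ("top","side"):
    for t in ["round_board","oblong_board","big_tamper_mid","small_tamper_mid","square_tamper_mid","ring_cutter_mid","square_cutter_mid","core_plug_mid"]:
        r=spotter.masks_of(n,t); out[n,t]=r
        for d in r:
            e=d["extent"]; print(n,t,round(d["confidence"],2),np.round(e),d["region"].sum(), [np.round(x) for x in np.argwhere(d["region"]).mean(0)[::-1]])
pickle.dump(out,open("m0.pkl","wb"))
E
```

```text
top round_board 0.79 [118. 200. 194. 273.] 4724 [np.float64(157.0), np.float64(235.0)]
top oblong_board 0.73 [334. 173. 414. 258.] 4774 [np.float64(373.0), np.float64(213.0)]
top big_tamper_mid 0.6 [233. 153. 256. 175.] 290 [np.float64(240.0), np.float64(162.0)]
top small_tamper_mid 0.64 [287. 146. 298. 160.] 139 [np.float64(292.0), np.float64(154.0)]
top square_tamper_mid 0.79 [278. 190. 300. 212.] 323 [np.float64(290.0), np.float64(203.0)]
top ring_cutter_mid 0.61 [239. 190. 257. 211.] 116 [np.float64(244.0), np.float64(198.0)]
top ring_cutter_mid 0.61 [273. 108. 292. 131.] 268 [np.float64(281.0), np.float64(120.0)]
top ring_cutter_mid 0.45 [194. 159. 214. 172.] 130 [np.float64(205.0), np.float64(167.0)]
top square_cutter_mid 0.67 [332. 171. 414. 256.] 4778 [np.float64(373.0), np.float64(213.0)]
top square_cutter_mid 0.61 [239. 190. 254. 210.] 51 [np.float64(241.0), np.float64(195.0)]
top square_cutter_mid 0.51 [303. 248. 305. 253.] 3 [np.float64(303.0), np.float64(252.0)]
top core_plug_mid 0.67 [231. 247. 253. 266.] 290 [np.float64(241.0), np.float64(255.0)]
side round_board 0.92 
[... 365 characters left out ...]
 227. 323. 262.] 515 [np.float64(312.0), np.float64(246.0)]
side small_tamper_mid 0.56 [290. 203. 308. 238.] 421 [np.float64(298.0), np.float64(222.0)]
side square_tamper_mid 0.57 [212. 191. 245. 246.] 1025 [np.float64(227.0), np.float64(219.0)]
side ring_cutter_mid 0.9 [258. 146. 275. 175.] 453 [np.float64(264.0), np.float64(159.0)]
side ring_cutter_mid 0.85 [216. 173. 244. 202.] 560 [np.float64(232.0), np.float64(184.0)]
side ring_cutter_mid 0.66 [330. 195. 360. 229.] 813 [np.float64(343.0), np.float64(210.0)]
side square_cutter_mid 0.67 [148. 211. 184. 249.] 1044 [np.float64(164.0), np.float64(228.0)]
side core_plug_mid 0.59 [148. 168. 175. 202.] 689 [np.float64(161.0), np.float64(187.0)]
```

The top picture shows these candidates. Ring cutter: grey (243,199), purple (282,120) and purple (205,168); the grey steel one is right. Round tampers: large pale (240,162), small pale (292,154, the spare) and green (318,149, a look-alike). The square tamper is at (290,204), the square cutter at (294,248) and the plug at (241,256). Next, a close crop to check.

Run:
```python
import cv2
a=cv2.imread("pics/top0.png")[135:275,190:335]; cv2.imwrite("pics/topc.png",cv2.resize(a,None,fx=4,fy=4,interpolation=cv2.INTER_CUBIC))
a=cv2.imread("pics/side0.png")[140:270,140:330]; cv2.imwrite("pics/sidec.png",cv2.resize(a,None,fx=4,fy=4,interpolation=cv2.INTER_CUBIC))
```

```text
(no output)
```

View pics/topc.png

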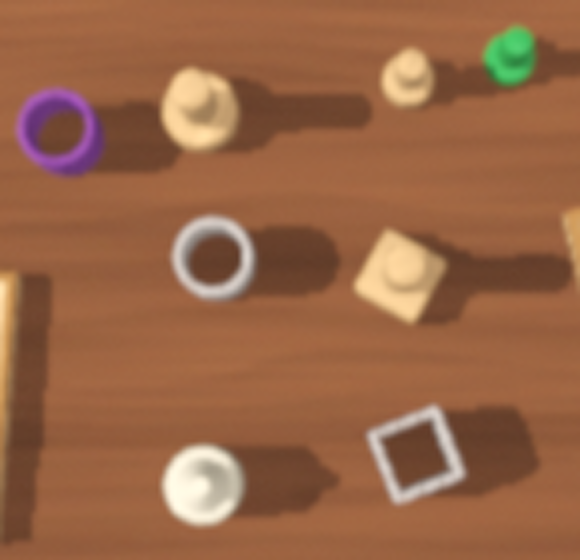

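View pics/sidec.png

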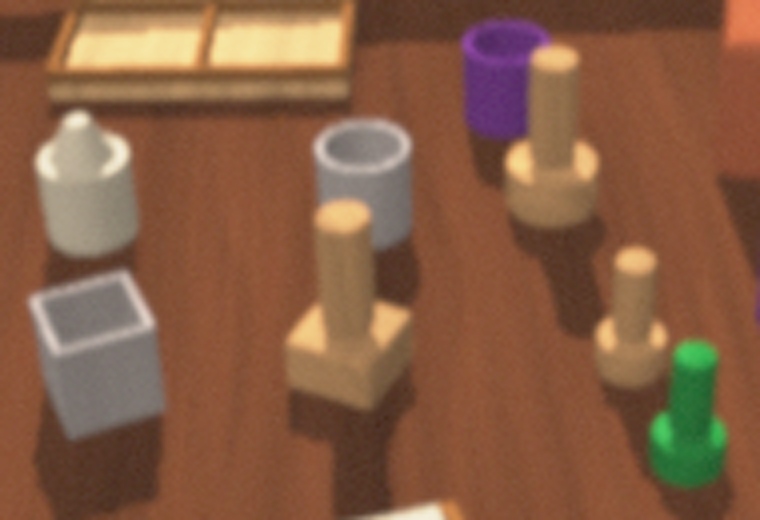

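```bash
cat > est.py <<'E'
from h import *
T=lambda a:np.array(a,float)/4+[190-.375,135-.375]
S=lambda a:np.array(a,float)/4+[140-.375,140-.375]
def sh(n,nm,uv,z): print(nm,n,np.round(ray(n,uv,z),1).tolist())
sh("top","big foot",T([200,111]),28); sh("top","big top",T([195,93]),92); sh("side","big top",S([554,59]),92)
sh("top","sq foot",T([400.5,277]),28); sh("top","sq top",T([403,264]),92);sh("side","sq top",S([344,216]),92)
sh("top","ring",T([213,257]),50); sh("side","ring",S([363,148]),50)
sh("top","plug",T([203,485]),48); sh("side","plug",S([84,158]),48);sh("side","plugapex",S([77,120]),70)
sh("top","small",T([410,60]),64);sh("side","small",S([636,260]),64)
sh("top","green",T([518,40]),64);sh("side","green",S([694,352]),64)
sh("top","purple",T([58,130]),50);sh("side","purple",S([505,42]),50)
for n,c in (("top",T([[436,408],[464,475],[400,500],[370,434]])),("side",S([[32,298],[128,276],[154,322],[58,350]]))):
    P=ray(n,c,50); print("sqc",n,P.mean(0),[np.degrees(np.arctan2(*(P[(i+1)%4]-P[i])[1::-1])) for i in range(4)],[np.linalg.norm(P[(i+1)%4]-P[i]) for i in range(4)])
c=T([[388,230],[446,268],[413,323],[355,287]]);P=ray("top",c,28);print("sqt",[np.degrees(np.arctan2(*(P[(i+1)%4]-P[i])[1::-1])) for i in range(4)])
E
python3 est.py
python3 - <<'E'
import cv2
i=cv2.imread("pics/top0.png")
a=cv2.resize(i[190:280,110:205],None,fx=4,fy=4,interpolation=cv2.INTER_CUBIC);b=cv2.resize(i[165:255,322:422],None,fx=4,fy=4,interpolation=cv2.INTER_CUBIC)
cv2.imwrite("pics/boards.png",cv2.hconcat([a,b]))
E
```

```text
big foot top [[678.8, 72.1, 28.0]]
big top top [[677.6, 70.1, 92.0]]
big top side [[679.8, 72.6, 92.0]]
sq foot top [[565.7, -60.0, 28.0]]
sq top top [[568.0, -58.6, 92.0]]
sq top side [[568.1, -59.6, 92.0]]
ring top [[578.1, 62.1, 50.0]]
ring side [[578.8, 61.9, 50.0]]
plug top [[432.3, 69.0, 48.0]]
plug side [[433.0, 68.7, 48.0]]
plugapex side [[432.0, 71.0, 70.0]]
small top [[703.3, -67.0, 64.0]]
small side [[701.2, -67.1, 64.0]]
green top [[715.6, -137.0, 64.0]]
green side [[715.2, -134.9, 64.0]]
purple top [[663.0, 163.7, 50.0]]
purple side [[664.0, 167.5, 50.0]]
sqc top [450.59464771 -67.72983778  50.        ] [np.float64(-158.30240505813637), np.float64(110.54769431767394), np.float64(23.802711204107073), np.float64(-69.22387979380814)] [np.float64(45.59481973917285), np.float64(43.603349538054744), np.float64(45.47852278332632), np.float64(45.270983110239484)]
sqc side [451.0879543  -65.00648223  50.        ] [np.float64(16.94078695224002), np.float64(-67.89861629762693), np.float64(-158.4023016801172), np.float64(112.68224719294582)] [np.float64(45.06550696881416), np.float64(38.980131075070055), np.float64(44.4522236009315), np.float64(42.64508697506173)]
sqt [np.float64(-124.2155856430261), np.float64(148.11148486829876), np.float64(57.40651799944816), np.float64(-30.757590897268866)]
```

View pics/boards.png

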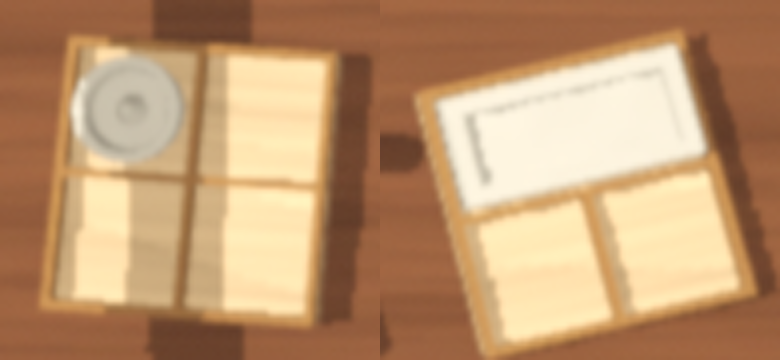

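Run:
```python
from h import *
def fit(nm,c,off,cells):
    P=ray("top",np.array(c,float)/4+off-.375,20)[:,:2]
    # local corners order: given (-/+) 
    L=np.array([[90,90],[90,-90],[-90,-90],[-90,90]],float)
    c0=P.mean(0); Q=P-c0
    th=np.arctan2((L[:,0]*Q[:,1]-L[:,1]*Q[:,0]).sum(),(L*Q).sum()); R=np.array([[np.cos(th),-np.sin(th)],[np.sin(th),np.cos(th)]])
    print(nm,c0,np.degrees(th),"res",np.round(Q-L@R.T,1).tolist(),[np.linalg.norm(P[i]-P[i-1]) for i in range(4)])
    for q in cells:
        w=c0+R@(43.5*np.array(q)); print(q,w, np.degrees(np.arctan2(w[1],w[0])),np.hypot(*w),pix("top",[*w,10]),pix("side",[*w,10]))
fit("round",[(70,37),(340,52),(318,326),(40,310)],[110,190],[(1,-1),(-1,-1),(-1,1)])
fit("obl",[(38,92),(305,30),(378,290),(107,357)],[322,165],[(-1,-1),(-1,1)])
```

```text
round [488.70547823 290.91584009] -3.911917555834715 res [[0.1, 1.0], [0.2, -1.6], [0.1, -1.7], [-0.5, 2.3]] [np.float64(180.68492061709895), np.float64(182.5622656582872), np.float64(180.1224671698781), np.float64(183.9967071335554)]
(1, -1) [529.13643587 244.54949815] 24.80483073798921 582.9149378846672 [[176.17611694 219.29876642]] [[208.82999403 151.58441075]]
(-1, -1) [442.33913629 250.48488246] 29.521723236056673 508.33708091972085 [[173.34686236 252.01315568]] [[173.92172789 152.03315268]]
(-1, 1) [448.2745206  337.28218203] 36.95783794419328 560.9895864767004 [[140.988062   250.03947023]] [[178.70179953 135.87743668]]
obl [ 541.60726096 -280.1266853 ] 12.728058894382352 res [[-0.9, 1.2], [-1.0, -2.0], [2.0, -0.6], [-0.0, 1.5]] [np.float64(179.07408611761056), np.float64(183.0868859795392), np.float64(176.75692401079348), np.float64(182.5013826756405)]
(-1, -1) [ 508.76028711 -332.14183991] -33.13832836993159 607.5814608439692 [[392.61556799 224.75685616]] [[189.65057157 357.44086948]]
(-1, 1) [ 489.59210635 -247.27971145] -26.797104246521208 548.4958398148708 [[360.73004605 232.33976694]] [[179.75096995 309.50078702]]
```

```bash
cat > d.py <<'E'
import sys
from h import *
from scipy.spatial.transform import Rotation as Ro
# usage: x y z yaw ; z of TCP -> delta in tool axes, spin
def dl(x,y,z,yaw):
    s=env.state(); R=Ro.from_euler("xyz",s["ee_rot"],degrees=True)
    d=R.inv().apply(np.array([x,y,z])-s["ee_pos"]); dy=(yaw-s["ee_rot"][2]+180)%360-180
    print("t",round(s["time_s"],2),"pos",np.round(s["ee_pos"],1),"rot",np.round(s["ee_rot"],1),"w",round(s["gripper_width"],1),"F",np.round(s["force"],1),"j6",round(s["qpos"][5]))
    print("delta",np.round(d,1),"spin",round(-np.radians(dy),3))
if __name__=="__main__":
    a=[float(v) for v in sys.argv[1:]]
    for i in range(0,len(a),4): dl(*a[i:i+4])
E
python3 d.py 432.5 69 120 154.8
```

```text
t 0.9 pos [244.8 520.3 214. ] rot [180.    0.  154.8] w 91.6 F [-0.6  0.6 -0.3] j6 -1
delta [-362.  -328.5   94. ] spin 0.0
```

Call:
apply_moves --plan '[{"jaw": 0.1, "delta_pos": [-45, -41, 0], "spin": 0}, {"jaw": 0.1, "delta_pos": [-90, -82, 0], "spin": 0}, {"jaw": 0.1, "delta_pos": [-136, -123, 10], "spin": 0}, {"jaw": 0.1, "delta_pos": [-181, -164, 25], "spin": 0}, {"jaw": 0.1, "delta_pos": [-226, -205, 45], "spin": 0}, {"jaw": 0.1, "delta_pos": [-272, -246, 65], "spin": 0}, {"jaw": 0.1, "delta_pos": [-317, -287, 80], "spin": 0}, {"jaw": 0.1, "delta_pos": [-362, -328, 94], "spin": 0}]' --squeeze 25

```text
time_s: 1.9
ee_pos: [431.9, 71.4, 120.7]
ee_rot: [179.9, 0.1, 154.8]
force: [1.7, -0.6, 0.1]
gripper_width: 81.9
```

```bash
python3 d.py 432.5 69 20 154.8
```

```text
t 1.9 pos [431.9  71.4 120.7] rot [1.799e+02 1.000e-01 1.548e+02] w 81.9 F [ 1.7 -0.6  0.1] j6 -57
delta [ -1.4  -2.  100.7] spin 0.0
```

Call:
apply_moves --plan '[{"jaw": 0.1, "delta_pos": [-1, -2, 30], "spin": 0}, {"jaw": 0.1, "delta_pos": [-1, -2, 60], "spin": 0}, {"jaw": 0.1, "delta_pos": [-1, -2, 85], "spin": 0}, {"jaw": 0.1, "delta_pos": [-1, -2, 100], "spin": 0}, {"jaw": 0.1, "delta_pos": [-1, -2, 100], "spin": 0}, {"jaw": 0.8, "delta_pos": [-1, -2, 100], "spin": 0}, {"jaw": 0.8, "delta_pos": [-1, -2, 100], "spin": 0}, {"jaw": 0.8, "delta_pos": [-1, -2, 100], "spin": 0}]'

```text
time_s: 2.9
ee_pos: [432.5, 69.3, 21.3]
ee_rot: [179.9, 0.1, 154.8]
force: [-0.1, -0.1, -0.5]
gripper_width: 55.0
```

```bash
python3 d.py 432.5 69 145 154.8 448.3 337.3 145 154.8
python3 - <<'E'
from h import *
a=cams.grab_frame("top")[190:320,180:330]; b=cams.grab_frame("side")[100:270,90:290]
cv2.imwrite("pics/g1.png",np.hstack([cv2.resize(a,(400,347)),cv2.resize(b,(400,347))])[:,:,::-1])
E
```

```text
t 2.9 pos [432.5  69.3  21.3] rot [1.799e+02 1.000e-01 1.548e+02] w 55.0 F [-0.1 -0.1 -0.5] j6 -57
delta [  -0.4   -0.  -123.7] spin 0.0
t 2.9 pos [432.5  69.3  21.3] rot [1.799e+02 1.000e-01 1.548e+02] w 55.0 F [-0.1 -0.1 -0.5] j6 -57
delta [  99.5  249.5 -123.5] spin 0.0
```

View pics/g1.png

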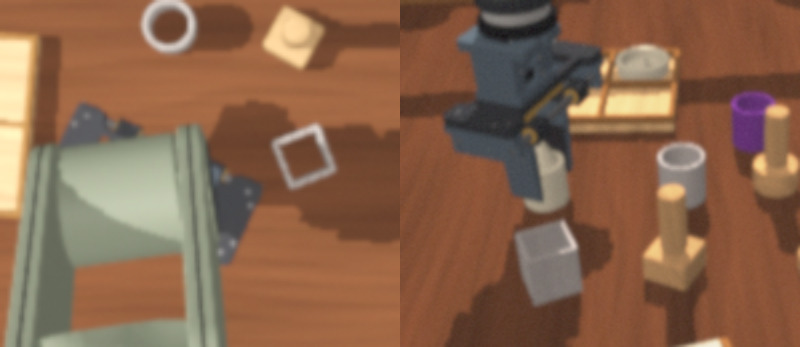

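The picture shows the fingers either side of the plug, still closing (55 mm against its 48 mm). I'll finish closing, then lift.

Call:
apply_moves --plan '[{"jaw": 0.8, "delta_pos": [0, 0, 0], "spin": 0}, {"jaw": 0.8, "delta_pos": [0, 0, 0], "spin": 0}, {"jaw": 0.8, "delta_pos": [0, 0, 0], "spin": 0}, {"jaw": 0.8, "delta_pos": [0, 0, -15], "spin": 0}, {"jaw": 0.8, "delta_pos": [0, 0, -40], "spin": 0}, {"jaw": 0.8, "delta_pos": [0, 0, -70], "spin": 0}, {"jaw": 0.8, "delta_pos": [0, 0, -100], "spin": 0}, {"jaw": 0.8, "delta_pos": [0, 0, -120], "spin": 0}]'

```text
time_s: 4.0
ee_pos: [432.3, 69.2, 142.3]
ee_rot: [179.9, 0.2, 154.8]
force: [0.3, 0.5, -1.8]
gripper_width: 47.5
```

```bash
python3 d.py 448.3 337.3 145 154.8
```

```text
t 4.0 pos [432.3  69.2 142.3] rot [179.9   0.2 154.8] w 47.5 F [ 0.3  0.5 -1.8] j6 -57
delta [ 99.7 249.4  -2.4] spin 0.0
```

Call:
apply_moves --plan '[{"jaw": 0.8, "delta_pos": [8, 20, -2], "spin": 0}, {"jaw": 0.8, "delta_pos": [23, 58, -2], "spin": 0}, {"jaw": 0.8, "delta_pos": [40, 100, -2], "spin": 0}, {"jaw": 0.8, "delta_pos": [57, 143, -2], "spin": 0}, {"jaw": 0.8, "delta_pos": [74, 185, -2], "spin": 0}, {"jaw": 0.8, "delta_pos": [89, 223, -2], "spin": 0}, {"jaw": 0.8, "delta_pos": [97, 243, -2], "spin": 0}, {"jaw": 0.8, "delta_pos": [100, 249, -2], "spin": 0}]'

```text
time_s: 5.0
ee_pos: [447.6, 337.4, 144.0]
ee_rot: [180.0, 0.1, 154.9]
force: [0.1, -0.8, -1.3]
gripper_width: 47.5
```

```bash
python3 d.py 448.3 337.3 32 154.8
```

```text
t 5.0 pos [447.6 337.4 144. ] rot [1.800e+02 1.000e-01 1.549e+02] w 47.5 F [ 0.1 -0.8 -1.3] j6 -29
delta [-4.00e-01  1.00e-01  1.12e+02] spin 0.001
```

Call:
apply_moves --plan '[{"jaw": 0.8, "delta_pos": [0, 0, 15], "spin": 0}, {"jaw": 0.8, "delta_pos": [0, 0, 35], "spin": 0}, {"jaw": 0.8, "delta_pos": [0, 0, 55], "spin": 0}, {"jaw": 0.8, "delta_pos": [0, 0, 75], "spin": 0}, {"jaw": 0.8, "delta_pos": [0, 0, 90], "spin": 0}, {"jaw": 0.8, "delta_pos": [0, 0, 102], "spin": 0}, {"jaw": 0.8, "delta_pos": [0, 0, 107], "spin": 0}, {"jaw": 0.8, "delta_pos": [0, 0, 110], "spin": 0}]'

```text
time_s: 6.0
ee_pos: [448.1, 337.5, 34.1]
ee_rot: [179.9, 0.2, 154.9]
force: [-0.0, 0.3, -1.5]
gripper_width: 47.4
```

```bash
python3 d.py 448.3 337.3 32 154.8
python3 - <<'E'
from h import *
a=cams.grab_frame("top")[160:300,80:230]; b=cams.grab_frame("side")[60:200,110:280]
cv2.imwrite("pics/p1.png",np.hstack([cv2.resize(a,(400,347)),cv2.resize(b,(400,347))])[:,:,::-1])
E
```

```text
t 6.0 pos [448.1 337.5  34.1] rot [179.9   0.2 154.9] w 47.4 F [-0.   0.3 -1.5] j6 -29
delta [-0.2 -0.1  2.1] spin 0.001
```

View pics/p1.png

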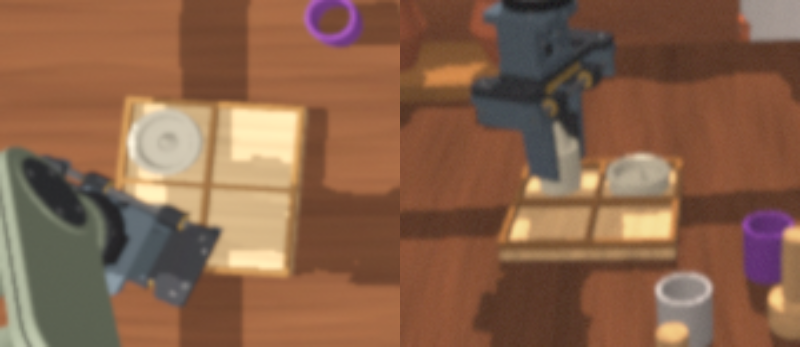

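The plug sits inside the far-left cell, with its foot clear of the battens. Lowering the last 2 mm and releasing.

Call:
apply_moves --plan '[{"jaw": 0.8, "delta_pos": [0, 0, 1.5], "spin": 0}, {"jaw": 0.8, "delta_pos": [0, 0, 2.5], "spin": 0}, {"jaw": 0.28, "delta_pos": [0, 0, 2], "spin": 0}, {"jaw": 0.28, "delta_pos": [0, 0, 2], "spin": 0}, {"jaw": 0.28, "delta_pos": [0, 0, 2], "spin": 0}, {"jaw": 0.28, "delta_pos": [0, 0, -15], "spin": 0}, {"jaw": 0.28, "delta_pos": [0, 0, -60], "spin": 0}, {"jaw": 0.28, "delta_pos": [0, 0, -110], "spin": 0}]'

```text
time_s: 7.1
ee_pos: [447.3, 337.2, 144.9]
ee_rot: [-180.0, 0.1, 154.9]
force: [1.1, 0.7, -0.8]
gripper_width: 65.6
```

```bash
python3 d.py 578.5 62 120 154.8
```

```text
t 7.1 pos [447.3 337.2 144.9] rot [-1.800e+02  1.000e-01  1.549e+02] w 65.6 F [ 1.1  0.7 -0.8] j6 -29
delta [-235.6 -193.4   25.4] spin 0.001
```

Call:
apply_moves --plan '[{"jaw": 0.1, "delta_pos": [-30, -25, 0], "spin": 0}, {"jaw": 0.1, "delta_pos": [-65, -53, 0], "spin": 0}, {"jaw": 0.1, "delta_pos": [-100, -82, 0], "spin": 0}, {"jaw": 0.1, "delta_pos": [-135, -111, 0], "spin": 0}, {"jaw": 0.1, "delta_pos": [-170, -140, 5], "spin": 0}, {"jaw": 0.1, "delta_pos": [-205, -168, 15], "spin": 0}, {"jaw": 0.1, "delta_pos": [-235, -193, 25], "spin": 0}, {"jaw": 0.1, "delta_pos": [-235.6, -193.4, 25], "spin": 0}]'

```text
time_s: 8.1
ee_pos: [578.8, 59.8, 119.5]
ee_rot: [-179.9, 0.1, 154.7]
force: [0.2, -0.7, -1.2]
gripper_width: 81.8
```

```bash
python3 d.py 578.5 62 21 154.8
python3 - <<'E'
from h import *
a=cams.grab_frame("top")[130:300,80:330]; b=cams.grab_frame("side")[60:230,110:320]
cv2.imwrite("pics/p2.png",np.hstack([cv2.resize(a,(400,300)),cv2.resize(b,(400,300))])[:,:,::-1])
E
```

```text
t 8.1 pos [578.8  59.8 119.5] rot [-1.799e+02  1.000e-01  1.547e+02] w 81.8 F [ 0.2 -0.7 -1.2] j6 -60
delta [ 1.3  2.  98.5] spin -0.002
```

View pics/p2.png

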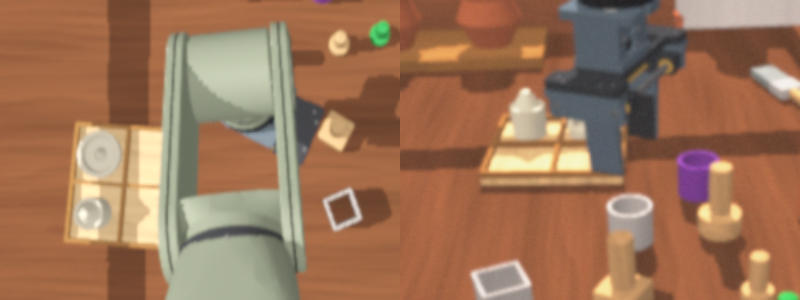

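The plug stands upright and centred in its cell (the white disc in the lower-left cell of the top view). The gripper is over the ring.

Call:
apply_moves --plan '[{"jaw": 0.1, "delta_pos": [1, 2, 35], "spin": 0}, {"jaw": 0.1, "delta_pos": [1, 2, 70], "spin": 0}, {"jaw": 0.1, "delta_pos": [1, 2, 90], "spin": 0}, {"jaw": 0.1, "delta_pos": [1, 2, 98], "spin": 0}, {"jaw": 0.8, "delta_pos": [1, 2, 98], "spin": 0}, {"jaw": 0.8, "delta_pos": [1, 2, 98], "spin": 0}, {"jaw": 0.8, "delta_pos": [1, 2, 98], "spin": 0}, {"jaw": 0.8, "delta_pos": [1, 2, 98], "spin": 0}]'

```text
time_s: 9.2
ee_pos: [578.8, 64.2, 23.1]
ee_rot: [180.0, 0.1, 154.8]
force: [0.4, -0.4, 2.1]
gripper_width: 48.8
```

Call:
apply_moves --plan '[{"jaw": 0.8, "delta_pos": [0, 0, 0], "spin": 0}, {"jaw": 0.8, "delta_pos": [0, 0, 0], "spin": 0}, {"jaw": 0.8, "delta_pos": [0, 0, -5], "spin": 0}, {"jaw": 0.8, "delta_pos": [0, 0, -20], "spin": 0}, {"jaw": 0.8, "delta_pos": [0, 0, -45], "spin": 0}, {"jaw": 0.8, "delta_pos": [0, 0, -75], "spin": 0}, {"jaw": 0.8, "delta_pos": [0, 0, -105], "spin": 0}, {"jaw": 0.8, "delta_pos": [0, 0, -125], "spin": 0}]'

```text
time_s: 10.2
ee_pos: [579.1, 64.3, 150.8]
ee_rot: [179.9, 0.3, 154.8]
force: [-0.0, 0.2, -0.8]
gripper_width: 48.8
```

```bash
python3 d.py 442.3 250.5 145 154.8
```

```text
t 10.2 pos [579.1  64.3 150.8] rot [179.9   0.3 154.8] w 48.8 F [-0.   0.2 -0.8] j6 -60
delta [203.1 110.2   5. ] spin 0.0
```

Call:
apply_moves --plan '[{"jaw": 0.8, "delta_pos": [16, 9, 2], "spin": 0}, {"jaw": 0.8, "delta_pos": [47, 25, 5], "spin": 0}, {"jaw": 0.8, "delta_pos": [82, 44, 5], "spin": 0}, {"jaw": 0.8, "delta_pos": [117, 63, 5], "spin": 0}, {"jaw": 0.8, "delta_pos": [152, 82, 5], "spin": 0}, {"jaw": 0.8, "delta_pos": [182, 98, 5], "spin": 0}, {"jaw": 0.8, "delta_pos": [198, 107, 5], "spin": 0}, {"jaw": 0.8, "delta_pos": [203, 110, 5], "spin": 0}]'

```text
time_s: 11.2
ee_pos: [441.3, 250.9, 144.7]
ee_rot: [179.9, 0.3, 154.9]
force: [0.0, 0.1, -1.3]
gripper_width: 48.7
```

```bash
python3 d.py 442.3 250.5 34 154.8
```

```text
t 11.2 pos [441.3 250.9 144.7] rot [179.9   0.3 154.9] w 48.7 F [ 0.   0.1 -1.3] j6 -36
delta [-5.000e-01 -1.000e-01  1.107e+02] spin 0.002
```

Call:
apply_moves --plan '[{"jaw": 0.8, "delta_pos": [-0.5, 0, 15], "spin": 0}, {"jaw": 0.8, "delta_pos": [-0.5, 0, 35], "spin": 0}, {"jaw": 0.8, "delta_pos": [-0.5, 0, 55], "spin": 0}, {"jaw": 0.8, "delta_pos": [-0.5, 0, 75], "spin": 0}, {"jaw": 0.8, "delta_pos": [-0.5, 0, 90], "spin": 0}, {"jaw": 0.8, "delta_pos": [-0.5, 0, 102], "spin": 0}, {"jaw": 0.8, "delta_pos": [-0.5, 0, 108], "spin": 0}, {"jaw": 0.8, "delta_pos": [-0.5, 0, 110], "spin": 0}]'

```text
time_s: 12.2
ee_pos: [442.5, 250.6, 34.6]
ee_rot: [179.9, 0.3, 154.9]
force: [-0.4, -1.0, -0.1]
gripper_width: 48.5
```

```bash
python3 d.py 442.3 250.5 32 154.8
python3 - <<'E'
from h import *
a=cams.grab_frame("top")[160:300,80:230]; b=cams.grab_frame("side")[60:200,110:280]
cv2.imwrite("pics/p3.png",np.hstack([cv2.resize(a,(400,347)),cv2.resize(b,(400,347))])[:,:,::-1])
E
```

```text
t 12.2 pos [442.5 250.6  34.6] rot [179.9   0.3 154.9] w 48.5 F [-0.4 -1.  -0.1] j6 -36
delta [ 0.1 -0.1  2.6] spin 0.002
```

View pics/p3.png

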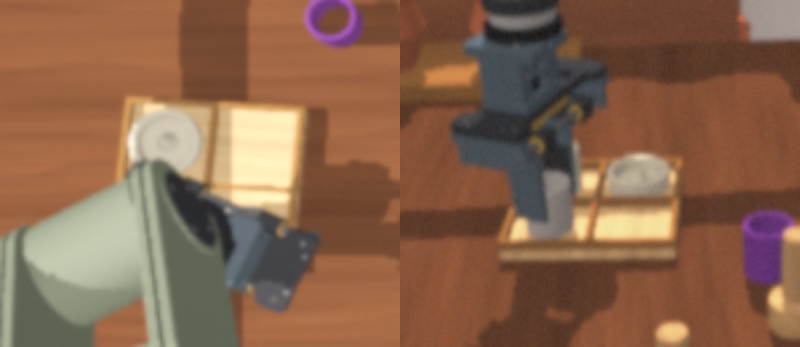

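The ring is within the near-left cell of the round board. Lowering it and releasing.

Call:
apply_moves --plan '[{"jaw": 0.8, "delta_pos": [0, 0, 1.5], "spin": 0}, {"jaw": 0.8, "delta_pos": [0, 0, 2.5], "spin": 0}, {"jaw": 0.28, "delta_pos": [0, 0, 2], "spin": 0}, {"jaw": 0.28, "delta_pos": [0, 0, 2], "spin": 0}, {"jaw": 0.28, "delta_pos": [0, 0, 2], "spin": 0}, {"jaw": 0.28, "delta_pos": [0, 0, -15], "spin": 0}, {"jaw": 0.28, "delta_pos": [0, 0, -60], "spin": 0}, {"jaw": 0.28, "delta_pos": [0, 0, -115], "spin": 0}]'

```text
time_s: 13.3
ee_pos: [441.2, 250.3, 150.3]
ee_rot: [-180.0, 0.2, 154.9]
force: [1.9, -0.4, 0.0]
gripper_width: 65.9
```

```bash
python3 d.py 679 72 150 154.8
```

```text
t 13.3 pos [441.2 250.3 150.3] rot [-180.     0.2  154.9] w 65.9 F [ 1.9 -0.4  0. ] j6 -36
delta [-291.   -60.6    1.4] spin 0.002
```

Call:
apply_moves --plan '[{"jaw": 0.28, "delta_pos": [-40, -8, 0], "spin": 0}, {"jaw": 0.28, "delta_pos": [-85, -18, 0], "spin": 0}, {"jaw": 0.28, "delta_pos": [-130, -27, 0], "spin": 0}, {"jaw": 0.28, "delta_pos": [-175, -36, 0], "spin": 0}, {"jaw": 0.28, "delta_pos": [-220, -46, 0], "spin": 0}, {"jaw": 0.28, "delta_pos": [-260, -54, 0], "spin": 0}, {"jaw": 0.28, "delta_pos": [-291, -60.6, 0], "spin": 0}, {"jaw": 0.28, "delta_pos": [-291, -60.6, 0], "spin": 0}]'

```text
time_s: 14.3
ee_pos: [680.2, 70.5, 150.4]
ee_rot: [-180.0, 0.2, 154.8]
force: [-0.8, 0.2, 1.0]
gripper_width: 65.5
```

```bash
python3 d.py 679 72 45 154.8
python3 - <<'E'
from h import *
a=cams.grab_frame("top")[130:300,80:330]; b=cams.grab_frame("side")[60:230,110:320]
cv2.imwrite("pics/p4.png",np.hstack([cv2.resize(a,(400,300)),cv2.resize(b,(400,300))])[:,:,::-1])
E
```

```text
t 14.3 pos [680.2  70.5 150.4] rot [-180.     0.2  154.8] w 65.5 F [-0.8  0.2  1. ] j6 -60
delta [  2.1   0.9 105.4] spin -0.0
```

View pics/p4.png

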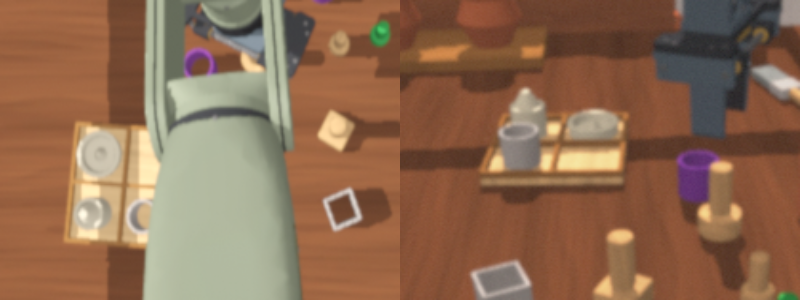

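The plug and ring stand upright in their cells; the gripper hangs above the big tamper.

Call:
apply_moves --plan '[{"jaw": 0.28, "delta_pos": [2, 1, 30], "spin": 0}, {"jaw": 0.28, "delta_pos": [2, 1, 65], "spin": 0}, {"jaw": 0.28, "delta_pos": [2, 1, 92], "spin": 0}, {"jaw": 0.28, "delta_pos": [2, 1, 105], "spin": 0}, {"jaw": 0.28, "delta_pos": [2, 1, 105], "spin": 0}, {"jaw": 0.95, "delta_pos": [2, 1, 105], "spin": 0}, {"jaw": 0.95, "delta_pos": [2, 1, 105], "spin": 0}, {"jaw": 0.95, "delta_pos": [2, 1, 105], "spin": 0}]'

```text
time_s: 15.4
ee_pos: [677.5, 73.8, 46.6]
ee_rot: [-180.0, 0.2, 154.9]
force: [-0.6, -0.6, 0.0]
gripper_width: 38.4
```

Call:
apply_moves --plan '[{"jaw": 0.95, "delta_pos": [0, 0, 0], "spin": 0}, {"jaw": 0.95, "delta_pos": [0, 0, 0], "spin": 0}, {"jaw": 0.95, "delta_pos": [0, 0, 0], "spin": 0}, {"jaw": 0.95, "delta_pos": [0, 0, -10], "spin": 0}, {"jaw": 0.95, "delta_pos": [0, 0, -35], "spin": 0}, {"jaw": 0.95, "delta_pos": [0, 0, -65], "spin": 0}, {"jaw": 0.95, "delta_pos": [0, 0, -100], "spin": 0}, {"jaw": 0.95, "delta_pos": [0, 0, -125], "spin": 0}]'

```text
time_s: 16.4
ee_pos: [677.5, 73.9, 173.8]
ee_rot: [180.0, 0.3, 154.9]
force: [0.3, 0.4, -2.2]
gripper_width: 25.4
```

```bash
python3 d.py 529.1 244.5 170 154.8
```

```text
t 16.4 pos [677.5  73.9 173.8] rot [180.    0.3 154.9] w 25.4 F [ 0.3  0.4 -2.2] j6 -60
delta [206.8  91.4   2.9] spin 0.001
```

Call:
apply_moves --plan '[{"jaw": 0.95, "delta_pos": [16, 7, 0], "spin": 0}, {"jaw": 0.95, "delta_pos": [48, 21, 0], "spin": 0}, {"jaw": 0.95, "delta_pos": [84, 37, 0], "spin": 0}, {"jaw": 0.95, "delta_pos": [120, 53, 0], "spin": 0}, {"jaw": 0.95, "delta_pos": [155, 69, 0], "spin": 0}, {"jaw": 0.95, "delta_pos": [185, 82, 0], "spin": 0}, {"jaw": 0.95, "delta_pos": [202, 89, 2], "spin": 0}, {"jaw": 0.95, "delta_pos": [206.8, 91.4, 3], "spin": 0}]'

```text
time_s: 17.4
ee_pos: [527.7, 245.0, 169.1]
ee_rot: [-180.0, 0.2, 155.0]
force: [0.8, -0.3, -0.8]
gripper_width: 25.6
```

```bash
python3 d.py 529.1 244.5 59 154.8
python3 - <<'E'
from h import *
a=cams.grab_frame("top")[160:300,80:230]; b=cams.grab_frame("side")[60:200,110:280]
cv2.imwrite("pics/p5.png",np.hstack([cv2.resize(a,(400,347)),cv2.resize(b,(400,347))])[:,:,::-1])
E
```

```text
t 17.4 pos [527.7 245.  169.1] rot [-180.     0.2  155. ] w 25.6 F [ 0.8 -0.3 -0.8] j6 -41
delta [ -1.    0.2 110.1] spin 0.003
```

View pics/p5.png

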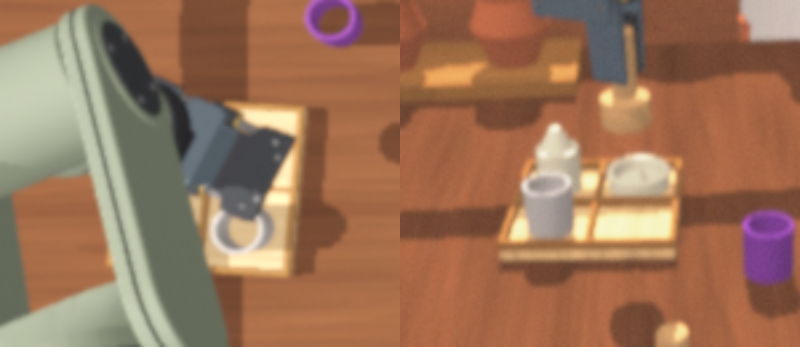

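Call:
apply_moves --plan '[{"jaw": 0.95, "delta_pos": [-1, 0, 15], "spin": 0}, {"jaw": 0.95, "delta_pos": [-1, 0, 35], "spin": 0}, {"jaw": 0.95, "delta_pos": [-1, 0, 55], "spin": 0}, {"jaw": 0.95, "delta_pos": [-1, 0, 75], "spin": 0}, {"jaw": 0.95, "delta_pos": [-1, 0, 92], "spin": 0}, {"jaw": 0.95, "delta_pos": [-1, 0, 103], "spin": 0}, {"jaw": 0.95, "delta_pos": [-1, 0, 108], "spin": 0}, {"jaw": 0.95, "delta_pos": [-1, 0, 110], "spin": 0}]'

```text
time_s: 18.5
ee_pos: [530.4, 243.7, 59.3]
ee_rot: [180.0, 0.3, 154.9]
force: [0.3, 0.4, -0.7]
gripper_width: 25.4
```

```bash
python3 d.py 529.1 244.5 57 154.8
python3 - <<'E'
from h import *
a=cams.grab_frame("top")[160:300,80:230]; b=cams.grab_frame("side")[60:200,110:280]
cv2.imwrite("pics/p6.png",np.hstack([cv2.resize(a,(400,347)),cv2.resize(b,(400,347))])[:,:,::-1])
E
```

```text
t 18.5 pos [530.4 243.7  59.3] rot [180.    0.3 154.9] w 25.4 F [ 0.3  0.4 -0.7] j6 -41
delta [1.6 0.2 2.3] spin 0.001
```

View pics/p6.png

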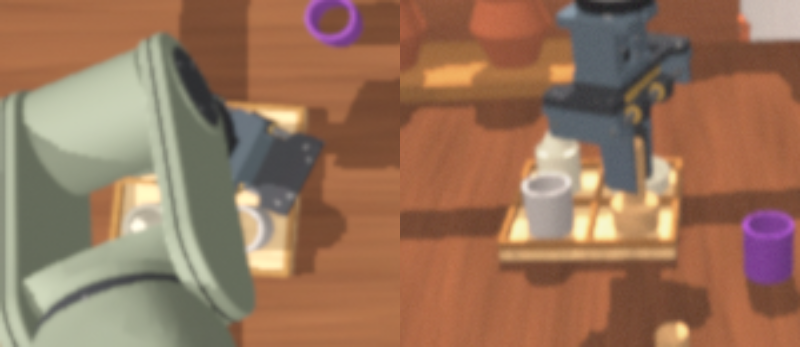

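The tamper foot is inside the third cell. Releasing.

Call:
apply_moves --plan '[{"jaw": 0.95, "delta_pos": [0, 0, 1.5], "spin": 0}, {"jaw": 0.95, "delta_pos": [0, 0, 2.5], "spin": 0}, {"jaw": 0.35, "delta_pos": [0, 0, 2], "spin": 0}, {"jaw": 0.35, "delta_pos": [0, 0, 2], "spin": 0}, {"jaw": 0.35, "delta_pos": [0, 0, 2], "spin": 0}, {"jaw": 0.35, "delta_pos": [0, 0, 2], "spin": 0}, {"jaw": 0.35, "delta_pos": [0, 0, -45], "spin": 0}, {"jaw": 0.35, "delta_pos": [0, 0, -100], "spin": 0}]'

```text
time_s: 19.6
ee_pos: [529.3, 243.7, 159.7]
ee_rot: [-179.9, 0.2, 154.9]
force: [1.3, 0.5, -0.6]
gripper_width: 59.2
```

```bash
python3 d.py 567.5 -59.5 155 111.5
```

```text
t 19.6 pos [529.3 243.7 159.7] rot [-179.9    0.2  154.9] w 59.2 F [ 1.3  0.5 -0.6] j6 -41
delta [-163.2 -258.3    5.7] spin 0.758
```

Call:
apply_moves --plan '[{"jaw": 0.28, "delta_pos": [-20, -32, 0], "spin": 0}, {"jaw": 0.28, "delta_pos": [-45, -71, 0], "spin": 0}, {"jaw": 0.28, "delta_pos": [-70, -110, 0], "spin": 0}, {"jaw": 0.28, "delta_pos": [-95, -150, 0], "spin": 0}, {"jaw": 0.28, "delta_pos": [-120, -190, 0], "spin": 0}, {"jaw": 0.28, "delta_pos": [-145, -230, 0], "spin": 0}, {"jaw": 0.28, "delta_pos": [-163, -258, 5], "spin": 0}, {"jaw": 0.28, "delta_pos": [-163, -258, 5], "spin": 0}]'

```text
time_s: 20.6
ee_pos: [567.3, -61.1, 155.2]
ee_rot: [-179.9, 0.1, 154.7]
force: [-0.4, -0.3, -0.3]
gripper_width: 65.6
```

```bash
python3 d.py 567.5 -59.5 45 154.8
python3 - <<'E'
from h import *
a=cams.grab_frame("top")[130:300,80:330]; b=cams.grab_frame("side")[60:260,110:320]
cv2.imwrite("pics/p7.png",np.hstack([cv2.resize(a,(400,300)),cv2.resize(b,(400,300))])[:,:,::-1])
E
```

```text
t 20.6 pos [567.3 -61.1 155.2] rot [-1.799e+02  1.000e-01  1.547e+02] w 65.6 F [-0.4 -0.3 -0.3] j6 -72
delta [  0.8   1.8 110.2] spin -0.002
```

View pics/p7.png

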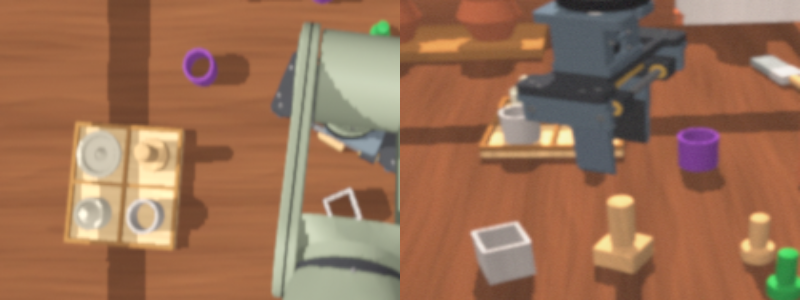

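The top view shows the plug, ring and big tamper each upright inside a cell of the round board. Now the square tamper.

Call:
apply_moves --plan '[{"jaw": 0.28, "delta_pos": [1, 1, 30], "spin": 0}, {"jaw": 0.28, "delta_pos": [1, 1, 65], "spin": 0}, {"jaw": 0.28, "delta_pos": [1, 1, 95], "spin": 0}, {"jaw": 0.28, "delta_pos": [1, 1, 110], "spin": 0}, {"jaw": 0.28, "delta_pos": [1, 1, 110], "spin": 0}, {"jaw": 0.95, "delta_pos": [1, 1, 110], "spin": 0}, {"jaw": 0.95, "delta_pos": [1, 1, 110], "spin": 0}, {"jaw": 0.95, "delta_pos": [1, 1, 110], "spin": 0}]'

```text
time_s: 21.7
ee_pos: [567.4, -57.9, 46.4]
ee_rot: [-180.0, 0.2, 154.9]
force: [-0.6, -0.1, 0.1]
gripper_width: 39.0
```

Call:
apply_moves --plan '[{"jaw": 0.95, "delta_pos": [0, 0, 0], "spin": 0}, {"jaw": 0.95, "delta_pos": [0, 0, 0], "spin": 0}, {"jaw": 0.95, "delta_pos": [0, 0, 0], "spin": 0}, {"jaw": 0.95, "delta_pos": [0, 0, -10], "spin": 0}, {"jaw": 0.95, "delta_pos": [0, 0, -35], "spin": 0}, {"jaw": 0.95, "delta_pos": [0, 0, -65], "spin": 0}, {"jaw": 0.95, "delta_pos": [0, 0, -100], "spin": 0}, {"jaw": 0.95, "delta_pos": [0, 0, -125], "spin": 0}]'

```text
time_s: 22.7
ee_pos: [567.4, -57.6, 173.5]
ee_rot: [-180.0, 0.3, 154.8]
force: [0.2, 0.0, -1.2]
gripper_width: 25.9
```

```bash
python3 d.py 508.8 -332.1 170 110
```

```text
t 22.7 pos [567.4 -57.6 173.5] rot [-180.     0.3  154.8] w 25.9 F [ 0.2  0.  -1.2] j6 -72
delta [ -63.6 -273.4    3.9] spin 0.783
```

Call:
apply_moves --plan '[{"jaw": 0.95, "delta_pos": [-5, -22, 0], "spin": 0.08}, {"jaw": 0.95, "delta_pos": [-14, -62, 0], "spin": 0.19}, {"jaw": 0.95, "delta_pos": [-25, -108, 0], "spin": 0.31}, {"jaw": 0.95, "delta_pos": [-36, -154, 0], "spin": 0.43}, {"jaw": 0.95, "delta_pos": [-47, -200, 0], "spin": 0.55}, {"jaw": 0.95, "delta_pos": [-56, -242, 0], "spin": 0.67}, {"jaw": 0.95, "delta_pos": [-62, -266, 2], "spin": 0.75}, {"jaw": 0.95, "delta_pos": [-63.6, -273.4, 4], "spin": 0.78}]'

```text
time_s: 23.7
ee_pos: [508.3, -333.3, 170.0]
ee_rot: [179.8, 0.2, 110.0]
force: [-0.7, 1.1, -0.8]
gripper_width: 25.4
```

```bash
python3 d.py 508.8 -332.1 59 110
python3 - <<'E'
from h import *
a=cams.grab_frame("top")[150:290,300:450]; b=cams.grab_frame("side")[200:384,110:334]
cv2.imwrite("pics/p8.png",np.hstack([cv2.resize(a,(400,347)),cv2.resize(b,(400,347))])[:,:,::-1])
E
```

```text
t 23.7 pos [ 508.3 -333.3  170. ] rot [179.8   0.2 110. ] w 25.4 F [-0.7  1.1 -0.8] j6 -54
delta [  1.4   0.4 111. ] spin 0.0
```

View pics/p8.png

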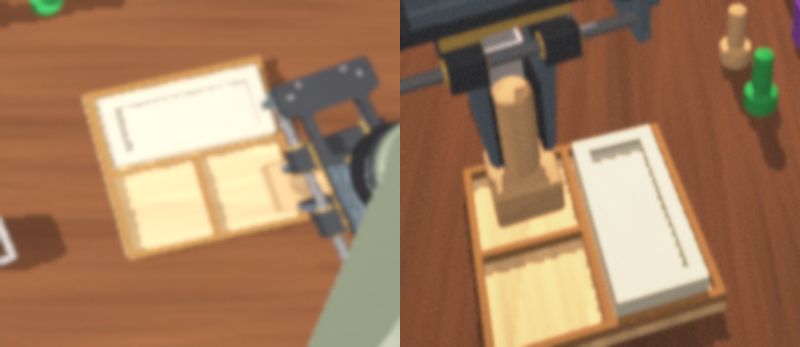

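The foot is squared with the board, held above the (-x,-y) cell. Lowering.

Call:
apply_moves --plan '[{"jaw": 0.95, "delta_pos": [1, 0, 15], "spin": 0}, {"jaw": 0.95, "delta_pos": [1, 0, 35], "spin": 0}, {"jaw": 0.95, "delta_pos": [1, 0, 55], "spin": 0}, {"jaw": 0.95, "delta_pos": [1, 0, 75], "spin": 0}, {"jaw": 0.95, "delta_pos": [1, 0, 92], "spin": 0}, {"jaw": 0.95, "delta_pos": [1, 0, 103], "spin": 0}, {"jaw": 0.95, "delta_pos": [1, 0, 108], "spin": 0}, {"jaw": 0.95, "delta_pos": [1, 0, 110], "spin": 0}]'

```text
time_s: 24.8
ee_pos: [508.8, -331.3, 59.7]
ee_rot: [179.8, 0.2, 110.1]
force: [0.4, 0.1, -1.8]
gripper_width: 25.4
```

```bash
python3 d.py 508.8 -332.1 57 110
python3 - <<'E'
from h import *
a=cams.grab_frame("top")[150:290,300:450]; b=cams.grab_frame("side")[200:384,110:334]
cv2.imwrite("pics/p9.png",np.hstack([cv2.resize(a,(400,347)),cv2.resize(b,(400,347))])[:,:,::-1])
E
```

```text
t 24.8 pos [ 508.8 -331.3   59.7] rot [179.8   0.2 110.1] w 25.4 F [ 0.4  0.1 -1.8] j6 -54
delta [-0.7 -0.3  2.7] spin 0.003
```

View pics/p9.png

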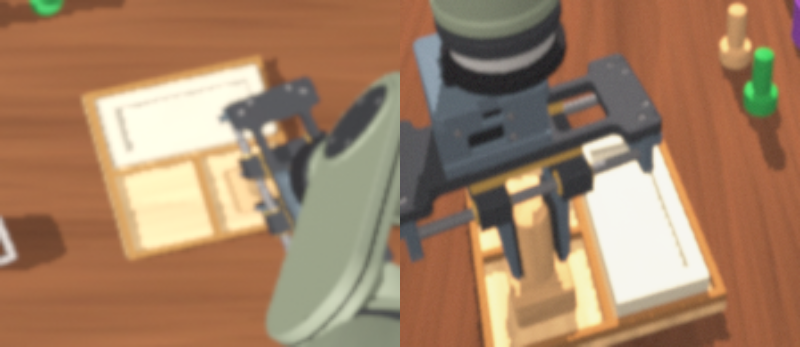

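The foot is inside the cell with a margin on every side that I can see. Releasing.

Call:
apply_moves --plan '[{"jaw": 0.95, "delta_pos": [0, 0, 1.5], "spin": 0}, {"jaw": 0.95, "delta_pos": [0, 0, 2.5], "spin": 0}, {"jaw": 0.35, "delta_pos": [0, 0, 2], "spin": 0}, {"jaw": 0.35, "delta_pos": [0, 0, 2], "spin": 0}, {"jaw": 0.35, "delta_pos": [0, 0, 2], "spin": 0}, {"jaw": 0.35, "delta_pos": [0, 0, 2], "spin": 0}, {"jaw": 0.35, "delta_pos": [0, 0, -45], "spin": 0}, {"jaw": 0.35, "delta_pos": [0, 0, -100], "spin": 0}]'

```text
time_s: 25.9
ee_pos: [507.7, -330.8, 160.1]
ee_rot: [179.9, 0.1, 110.1]
force: [0.7, 0.4, -0.1]
gripper_width: 59.5
```

```bash
python3 d.py 451 -66.5 120 111.5
```

```text
t 25.9 pos [ 507.7 -330.8  160.1] rot [1.799e+02 1.000e-01 1.101e+02] w 59.5 F [ 0.7  0.4 -0.1] j6 -54
delta [267.8  37.6  39.8] spin -0.024
```

Call:
apply_moves --plan '[{"jaw": 0.1, "delta_pos": [35, 5, 0], "spin": 0}, {"jaw": 0.1, "delta_pos": [75, 10, 0], "spin": 0}, {"jaw": 0.1, "delta_pos": [115, 16, 0], "spin": -0.02}, {"jaw": 0.1, "delta_pos": [155, 22, 0], "spin": -0.024}, {"jaw": 0.1, "delta_pos": [195, 27, 10], "spin": -0.024}, {"jaw": 0.1, "delta_pos": [235, 33, 25], "spin": -0.024}, {"jaw": 0.1, "delta_pos": [268, 37.6, 39], "spin": -0.024}, {"jaw": 0.1, "delta_pos": [268, 37.6, 39], "spin": -0.024}]'

```text
time_s: 26.9
ee_pos: [449.4, -64.6, 120.0]
ee_rot: [180.0, -0.0, 111.7]
force: [-0.6, -0.7, 0.2]
gripper_width: 82.4
```

```bash
python3 d.py 451 -66.5 21 111.5
python3 - <<'E'
from h import *
a=cams.grab_frame("top")[150:290,270:420]; b=cams.grab_frame("side")[140:384,90:334]
cv2.imwrite("pics/p10.png",np.hstack([cv2.resize(a,(400,347)),cv2.resize(b,(400,347))])[:,:,::-1])
E
```

```text
t 26.9 pos [449.4 -64.6 120. ] rot [180.   -0.  111.7] w 82.4 F [-0.6 -0.7  0.2] j6 -31
delta [-2.4  0.8 99. ] spin 0.003
```

View pics/p10.png

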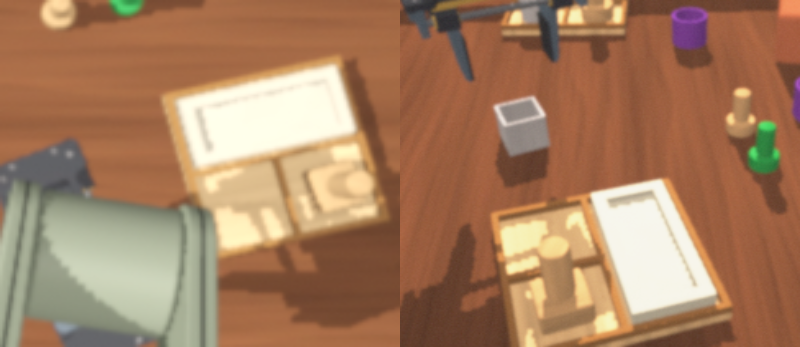

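The square tamper stands upright and square in its cell. Descending on the square cutter.

Call:
apply_moves --plan '[{"jaw": 0.1, "delta_pos": [-2, 1, 35], "spin": 0}, {"jaw": 0.1, "delta_pos": [-2, 1, 70], "spin": 0}, {"jaw": 0.1, "delta_pos": [-2, 1, 90], "spin": 0}, {"jaw": 0.1, "delta_pos": [-2, 1, 98], "spin": 0}, {"jaw": 0.8, "delta_pos": [-2, 1, 98], "spin": 0}, {"jaw": 0.8, "delta_pos": [-2, 1, 98], "spin": 0}, {"jaw": 0.8, "delta_pos": [-2, 1, 98], "spin": 0}, {"jaw": 0.8, "delta_pos": [-2, 1, 98], "spin": 0}]'

```text
time_s: 28.0
ee_pos: [453.6, -68.2, 23.7]
ee_rot: [179.8, 0.2, 111.6]
force: [0.1, -0.5, 3.0]
gripper_width: 45.8
```

Call:
apply_moves --plan '[{"jaw": 0.8, "delta_pos": [0, 0, 0], "spin": 0}, {"jaw": 0.8, "delta_pos": [0, 0, 0], "spin": 0}, {"jaw": 0.8, "delta_pos": [0, 0, -5], "spin": 0}, {"jaw": 0.8, "delta_pos": [0, 0, -20], "spin": 0}, {"jaw": 0.8, "delta_pos": [0, 0, -45], "spin": 0}, {"jaw": 0.8, "delta_pos": [0, 0, -75], "spin": 0}, {"jaw": 0.8, "delta_pos": [0, 0, -105], "spin": 0}, {"jaw": 0.8, "delta_pos": [0, 0, -125], "spin": 0}]'

```text
time_s: 29.0
ee_pos: [453.4, -68.0, 150.3]
ee_rot: [179.7, 0.2, 111.6]
force: [0.1, -1.7, -0.6]
gripper_width: 45.7
```

```bash
python3 d.py 489.6 -247.3 145 102.7
```

```text
t 29.0 pos [453.4 -68.  150.3] rot [179.7   0.2 111.6] w 45.7 F [ 0.1 -1.7 -0.6] j6 -32
delta [-180.   -32.3    5.8] spin 0.155
```

Call:
apply_moves --plan '[{"jaw": 0.8, "delta_pos": [-14, -2, 2], "spin": 0.02}, {"jaw": 0.8, "delta_pos": [-41, -7, 5], "spin": 0.05}, {"jaw": 0.8, "delta_pos": [-73, -13, 5], "spin": 0.08}, {"jaw": 0.8, "delta_pos": [-105, -19, 5], "spin": 0.11}, {"jaw": 0.8, "delta_pos": [-137, -25, 5], "spin": 0.13}, {"jaw": 0.8, "delta_pos": [-162, -29, 5], "spin": 0.15}, {"jaw": 0.8, "delta_pos": [-176, -32, 5], "spin": 0.155}, {"jaw": 0.8, "delta_pos": [-180, -32.3, 5], "spin": 0.155}]'

```text
time_s: 30.0
ee_pos: [489.1, -247.9, 144.9]
ee_rot: [179.7, 0.1, 102.6]
force: [-0.3, 0.9, -1.1]
gripper_width: 46.0
```

```bash
python3 d.py 489.6 -247.3 35 102.7
python3 - <<'E'
from h import *
a=cams.grab_frame("top")[150:290,270:420]; b=cams.grab_frame("side")[140:384,90:334]
cv2.imwrite("pics/p11.png",np.hstack([cv2.resize(a,(400,347)),cv2.resize(b,(400,347))])[:,:,::-1])
E
```

```text
t 30.0 pos [ 489.1 -247.9  144.9] rot [1.797e+02 1.000e-01 1.026e+02] w 46.0 F [-0.3  0.9 -1.1] j6 -41
delta [7.000e-01 1.000e-01 1.099e+02] spin -0.001
```

View pics/p11.png

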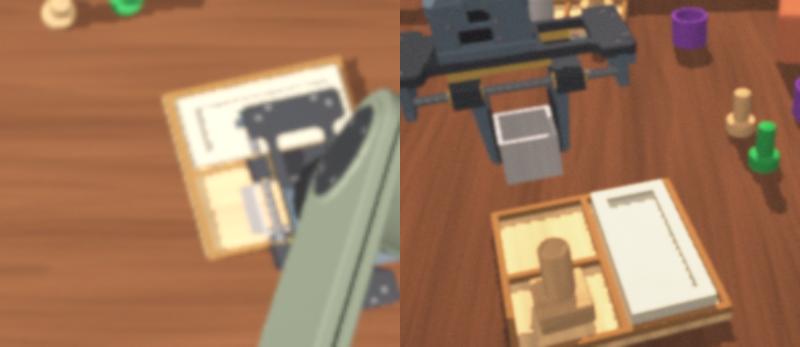

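The cutter is held level and squared above the free cell.

Call:
apply_moves --plan '[{"jaw": 0.8, "delta_pos": [0.7, 0, 15], "spin": 0}, {"jaw": 0.8, "delta_pos": [0.7, 0, 35], "spin": 0}, {"jaw": 0.8, "delta_pos": [0.7, 0, 55], "spin": 0}, {"jaw": 0.8, "delta_pos": [0.7, 0, 75], "spin": 0}, {"jaw": 0.8, "delta_pos": [0.7, 0, 90], "spin": 0}, {"jaw": 0.8, "delta_pos": [0.7, 0, 102], "spin": 0}, {"jaw": 0.8, "delta_pos": [0.7, 0, 108], "spin": 0}, {"jaw": 0.8, "delta_pos": [0.7, 0, 110], "spin": 0}]'

```text
time_s: 31.1
ee_pos: [489.8, -246.6, 35.2]
ee_rot: [179.7, 0.1, 102.7]
force: [-0.7, 0.5, -1.4]
gripper_width: 45.9
```

```bash
python3 d.py 489.6 -247.3 33 102.7
python3 - <<'E'
from h import *
a=cams.grab_frame("top")[150:290,270:420]; b=cams.grab_frame("side")[140:384,90:334]
cv2.imwrite("pics/p12.png",np.hstack([cv2.resize(a,(400,347)),cv2.resize(b,(400,347))])[:,:,::-1])
E
```

```text
t 31.1 pos [ 489.8 -246.6   35.2] rot [1.797e+02 1.000e-01 1.027e+02] w 45.9 F [-0.7  0.5 -1.4] j6 -41
delta [-0.7 -0.3  2.2] spin -0.0
```

View pics/p12.png

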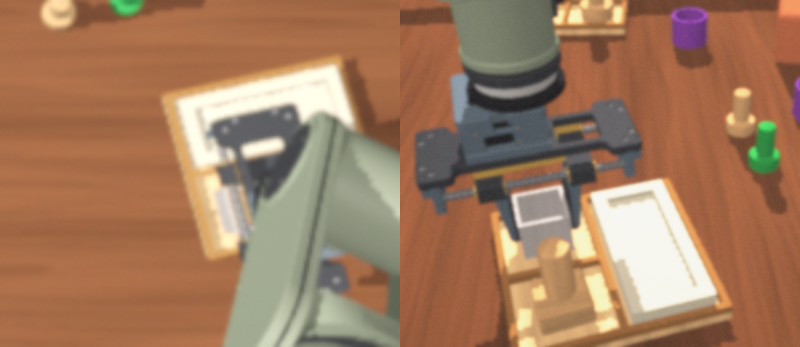

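The cutter is inside the (-x,+y) cell. Releasing.

Call:
apply_moves --plan '[{"jaw": 0.8, "delta_pos": [0, 0, 1.5], "spin": 0}, {"jaw": 0.8, "delta_pos": [0, 0, 2.5], "spin": 0}, {"jaw": 0.3, "delta_pos": [0, 0, 2], "spin": 0}, {"jaw": 0.3, "delta_pos": [0, 0, 2], "spin": 0}, {"jaw": 0.3, "delta_pos": [0, 0, 2], "spin": 0}, {"jaw": 0.3, "delta_pos": [0, 0, -15], "spin": 0}, {"jaw": 0.3, "delta_pos": [0, 0, -60], "spin": 0}, {"jaw": 0.3, "delta_pos": [0, 0, -115], "spin": 0}]'

```text
time_s: 32.2
ee_pos: [488.5, -246.2, 150.8]
ee_rot: [179.8, 0.0, 102.7]
force: [0.8, -0.5, -0.0]
gripper_width: 63.7
```

```bash
python3 d.py 380 -60 250 102.7
```

```text
t 32.2 pos [ 488.5 -246.2  150.8] rot [179.8   0.  102.7] w 63.7 F [ 0.8 -0.5 -0. ] j6 -41
delta [205.4 -64.7 -99.5] spin -0.0
```

Call:
apply_moves --plan '[{"jaw": 0.3, "delta_pos": [10, -3, -40], "spin": 0}, {"jaw": 0.3, "delta_pos": [40, -12, -70], "spin": 0}, {"jaw": 0.3, "delta_pos": [75, -24, -100], "spin": 0}, {"jaw": 0.3, "delta_pos": [110, -35, -100], "spin": 0}, {"jaw": 0.3, "delta_pos": [145, -46, -100], "spin": 0}, {"jaw": 0.3, "delta_pos": [180, -57, -100], "spin": 0}, {"jaw": 0.3, "delta_pos": [205, -65, -100], "spin": 0}, {"jaw": 0.3, "delta_pos": [205, -65, -100], "spin": 0}]'

```text
time_s: 33.2
ee_pos: [378.9, -59.5, 250.6]
ee_rot: [179.8, 0.0, 102.8]
force: [-0.1, -0.7, 0.2]
gripper_width: 63.6
```

Run:
```python
from h import *
a=cams.grab_frame("top")[130:280,110:430]; b=cams.grab_frame("side")[110:384,130:400]
cv2.imwrite("pics/f1.png",cv2.resize(a,(800,375))[:,:,::-1]);cv2.imwrite("pics/f2.png",cv2.resize(b,(590,599))[:,:,::-1])
```

```text
(no output)
```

View pics/f1.png

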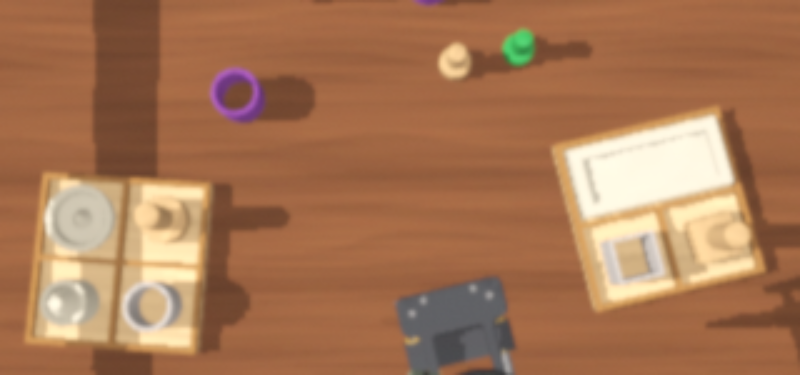

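View pics/f2.png

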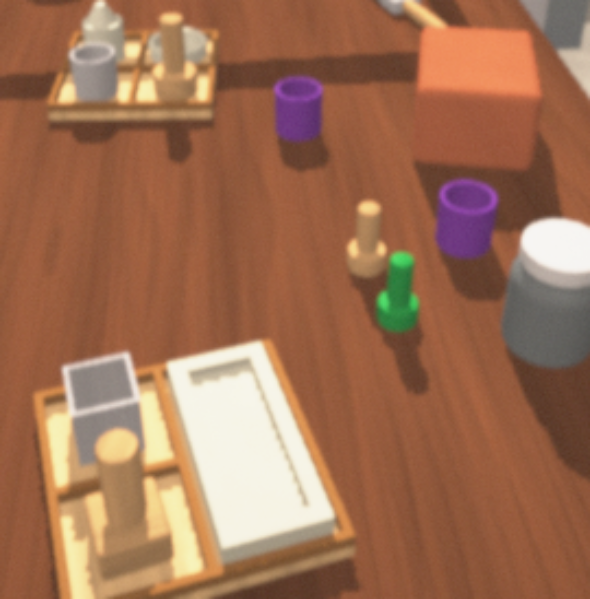

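All five pieces stand upright, each in its own cell. The small tamper is at top pixel (292,154), the same as at the start. Handing in.

```bash
python3 -c "
from workcell import env
print(env.job_done(), env.state()['time_s'])"
```

```text
the job is handed in; nothing more can be done
the job is handed in; nothing more can be done
```

Both kits are made up and the job is handed in, at about 33 s on the robot's clock against the 109 s limit.

- **Round-mould board:** it holds the core plug, the steel ring cutter and the larger round-footed tamper.
- **Oblong-mould board:** it holds the square-footed tamper and the square cutter, both roughly squared to the board.

**Last checks:** the final top and side pictures show all five pieces upright on the cell floors, each clear of the battens in its own cell. The smaller round tamper is at the same place in the picture as at the start, and I did not go near the purple and green look-alikes. The gripper was open, 250 mm up and touching nothing. The wrist-force readings at the end of each move stayed within about 3 N.

**Disagreements:** the detection network mislabelled the square cutter in the top view. I located it by its rim corners in both pictures instead, which agreed to within about 3 mm. No other check failed or disagreed.

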